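# Light-up sequence on the furnace switch boxes

## Robot

A 7-joint arm with a two-finger parallel gripper is mounted at the origin on a cart in front of the work surface, level with it; the furniture and walls round the work are solid. World frame = base frame: x ahead of the robot, y to its left, z up, the work surface at z = 0. Lengths are in m, angles in rad, forces in N, time in s.
With the tool pointing down it reaches from about 0.425 to 0.925 m from the base axis. Payload 6.8 kg.
Tool frame: the origin (TCP) lies midway between the tips of the shut fingers; the grasp point (between the pads) lies 19 mm behind it; x points along the fingers, y is the direction in which the jaws open and shut, and the axes are right-handed (so a half turn about x gives the same grasp; the last joint's range is limited). The gripper opens to 85 mm and grips with 20 to 120 N. Pads are 22 mm wide; open, the fingers measure 114 mm over their backs; the gripper's body (76 mm by 85 mm) begins 54 mm behind the grasp point. The pads swing forward as they close: fully open they stand 13 mm farther back than shut.
Start: joints at [1.177, 0.477, 0.022, 1.555, -0.011, 1.109, -0.083], TCP at [0.19, -0.648, 0.231] pointing down, gripper open.
Joint ranges: [-2.96, 2.96], [-0.34, 2.1], [-1.41, 1.46], [0.24, 2.44], [-1.37, 4.51], [0.17, 1.92], [-2.96, 2.96]. Speed limits (rad/s): [2.39, 2.39, 3.14, 3.14, 3.14, 3.14, 3.14].

## Interface

Orientations are given as [roll, pitch, yaw] about the fixed x, y, z axes, in that order (R = Rz(yaw) Ry(pitch) Rx(roll)).
In Python, from workcell import bot gives the robot as it stands. Calls block until the motion is done:
- bot.move_to(position, orientation): joint-space move of the TCP to a pose.
- bot.movel(position, rot=None, max_speed=0.15, guard=None): straight line of the TCP; rot=None keeps the orientation; max_speed is the mean speed in m/s. With guard (N) it stops when the force on the tool has changed by that much, and returns True; else False.
- bot.movej(angles): joint-space move.
- bot.set_gripper(opening): finger opening in m; the grip force is fixed at half the most; returns when the fingers have stopped.
- bot.wait(seconds).
- bot.solve_ik(position, orientation): joint angles nearest the present ones, or None.
- bot.observe(): the state.
- bot.camera(name): name is "scene" or "top"; returns a dict with "frame" (420x560x3 uint8, red, green, blue), "K" (3x3 intrinsics, pixels), "dist_coeffs" ([k1, k2, p1, p2, k3] as OpenCV has them; the pictures are not rectified), "cam_to_world" (4x4, takes a point from camera to world coordinates). Camera axes: x right, y down, z forward; pixel columns grow to the right and rows downward; lengths in m; the calibration is good to about 2 mm. A picture is of the moment at which its call begins. There is no depth.
A pose or a line that the arm cannot do raises bot.Unreachable and nothing moves.
- bot.finish_job(): hands the job in, once; it reports no verdict.
The state is a dict: "t": time; "joints": joint angles; "joint_vel": joint speeds; "joint_torque": joint torques, N m; "tool_pos": TCP position; "tool_rot": TCP orientation; "ft_force": force on the tool from outside, world axes, zero at the start; "wrist_torque": the same for the moment, N m; "finger_gap": finger opening in m.
Only numpy, scipy, OpenCV 4.12 (cv2) and the standard library are available. Lean on these libraries where they do the work, as an engineer would, in place of code of your own. Each camera call takes 0.05 s, during which the arm holds its last target.

## Task

Run the furnace light-up at the three grey switch boxes, with the closed fingers only: first press down the raised half of the rocker until it has tipped fully over (blower on), next press the square key fully in so that it stays in (gas valve reset), then press the big round palm button fully down (igniter) and finish the program while still holding it down. Keep to this order, and do not pick up, tip or push about the switch boxes or anything else on the table.

Things in the scene. Friction and masses are not known exactly. Their poses are not given: they have to be found in the camera images.
- rocker_box: Loose grey switch box on rubber feet, 120 x 70 mm in plan and 40 mm high, about 0.8 kg, with a long black rocker on top in a dark 5 mm high bezel. Origin at the centre of its underside; x along the length, towards the rocker half that stands up at the start; z up. The three boxes trade places and turn by up to 0.35 rad; which place has which box changes.
- rocker (a joint): Tilt of the black rocker (two halves, each 40 mm long and 46 mm wide, forming a shallow V), hinged across the middle of rocker_box 48 mm above the table. About 0 to 0.03 rad at the start: the half at the box's +x end stands up, the other lies level. 0.32 is fully over: the +x half lies level, its top 52 mm above the table, and the other half stands up. It stays where it is left; about 3 to 5 N pressed near the middle of the half moves it.
- rocker_press (a point): Point on the top of the raised rocker half, on its centre line, 27 mm from the hinge along the half; the place to press. About 60 mm above the table at the start, 52 mm when fully over. It moves with the rocker and lies towards the +x end of rocker_box.
- key_box: Loose grey switch box on rubber feet, 72 x 68 mm in plan and 40 mm high, about 0.8 kg, with a small square black key on top in a 5 mm high square bezel. Origin at the centre of its underside, z up.
- key (a joint): How far the square key is pressed in (m): about 0 to 0.001 at the start, 0.008 fully in. Moves straight down against about 4 N of friction and stays where it is left.
- key_top (a point): Centre of the top face (26 x 26 mm) of the square key: 56 mm above the table when out, 48 mm when fully in (then still 3 mm above the bezel). Moves with the key.
- palm_box: Loose grey switch box on rubber feet, 84 x 76 mm in plan and 40 mm high, about 0.8 kg, with a round black mushroom-shaped palm button on top. Origin at the centre of its underside, z up.
- palm (a joint): How far the palm button is pressed down (m): 0 when out, 0.008 fully down. Spring return: about 2.4 N starts it, about 7.2 N holds it fully down; it comes up when let go.
- palm_top (a point): Centre of the top of the palm button (56 mm across, slightly domed): 70 mm above the table when out, 62 mm when fully down. Moves with the button.
- matchbox: Bystander: matchbox, 36 x 53 x 15 mm, lying behind the rocker box. Origin at the centre of its underside.
- optic_mould: Bystander: brass cup-shaped mould, 64 mm across and 56 mm high, standing behind the key box. Origin at the centre of its underside.
- wax_block: Bystander: yellow block of beeswax, 43 x 64 x 26 mm, behind the palm box. Origin at the centre of its underside.
- tape_roll: Bystander: roll of blue tape, 67 mm across and 19 mm high, lying flat near the front edge. Origin at the centre of its underside.
- frit_jar: Bystander: jar of blue glass grains with a metal lid, 64 mm across and 92 mm high, near the front edge. Origin at the centre of its underside.
- pliers: Bystander: flat steel pliers, 56 x 146 x 13 mm, lying at the left. Origin at the centre of its underside.

How it is judged:
By the outcome, as a careful person would: the job done as asked, in the order asked, and still so for the second after the job is handed in, while the arm keeps its last pose, push and grip.
It also fails if it takes over 40 s, if anything falls off the work surface, if the arm or the gripper's body presses on something with over 40 N, if the wrist force passes 120 N, or if a joint passes its speed limit or range.

## Working session

There is one attempt and no reset: what is moved stays moved. The work goes in short steps, each a Python script; the robot and the scene stay as the last script left them, time stands still between calls to the robot, and variables do not carry over. Pictures are saved under pics/ and viewed, and the job is handed in when it is done.

```bash
ls; mkdir -p pics; python3 - <<'E'
from workcell import bot
import cv2
for n in("scene","top"):
    c=bot.camera(n); cv2.imwrite(f"pics/{n}0.png",c["frame"][:,:,::-1]); print(c["K"],c["dist_coeffs"],c["cam_to_world"])
print(bot.observe())
E
```

```text
pics
[[439.08898558   0.         280.97859586]
 [  0.         439.08898558 199.11380027]
 [  0.           0.           1.        ]] [-0.14201835  0.          0.          0.          0.        ] [[-0.44903659 -0.63102281  0.63259494 -0.28601905]
 [-0.89346979  0.32409892 -0.31092062  0.54198833]
 [-0.00882533 -0.7048192  -0.70933209  0.93426287]
 [ 0.          0.          0.          1.        ]]
[[399.46479922   0.         281.68225911]
 [  0.         399.46479922 207.90228634]
 [  0.           0.           1.        ]] [-0.02811829  0.          0.          0.          0.        ] [[-0.01503051 -0.98451508  0.17465436  0.33177635]
 [-0.99984873  0.01326986 -0.01124427  0.19270051]
 [ 0.00875251 -0.17479695 -0.9845656   0.99295881]
 [ 0.          0.          0.          1.        ]]
{'t': 0.1, 'joints': array([ 1.17690281,  0.47772683,  0.02236534,  1.55630834, -0.01153683,
        1.10927311, -0.08308945]), 'joint_vel': array([ 2.92604154e-03, -5.84408585e-04,  1.85464773e-03, -2.66182745e-03,
       -2.58107523e-04,  2.77031615e-05, -1.47208684e-04]), 'joint_torque': array([ 4.17096686e-03, -5.97762823e+01,  1.61347635e+00, -2.81958854e+01,
        1.27774570e-02,  4.97125482e-03,  1.44428947e-05]), 'tool_pos': array([ 0.19014214, -0.64714098,  0.23043574]), 'tool_rot': array([-1.51260625,  1.56920872,  1.91477437]), 'ft_force': array([-0.77503416,  0.83872711, -0.57498722]), 'wrist_torque': array([ 0.01150473, -0.00188913, -0.00575313]), 'finger_gap': 0.0853317692284746}
```

View pics/scene0.png

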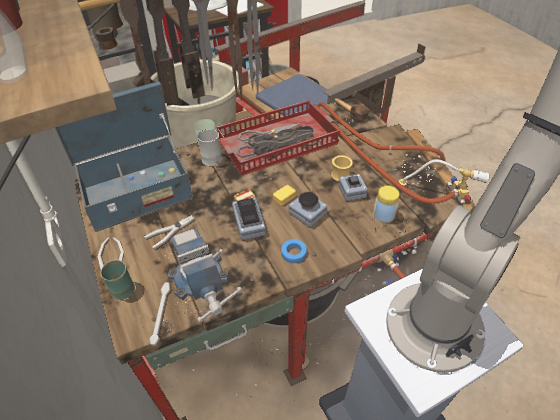

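View pics/top0.png

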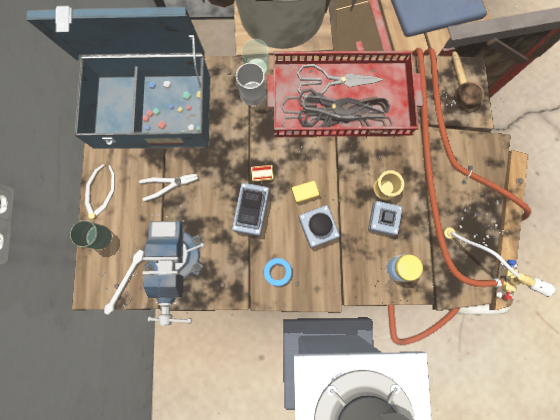

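The top view shows the rocker box near (251,209), the palm box near (320,226) and the key box near (387,217). I'll zoom in on each for detail.

```bash
python3 - <<'E'
import cv2,numpy as np
t=cv2.imread("pics/top0.png");s=cv2.imread("pics/scene0.png")
a=cv2.resize(t[175:250,225:415],None,fx=4,fy=4,interpolation=cv2.INTER_CUBIC)
b=cv2.resize(s[160:250,225:375],None,fx=5,fy=5,interpolation=cv2.INTER_CUBIC)
cv2.imwrite("pics/ta.png",a);cv2.imwrite("pics/sb.png",b)
E
```

```text
(no output)
```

View pics/ta.png

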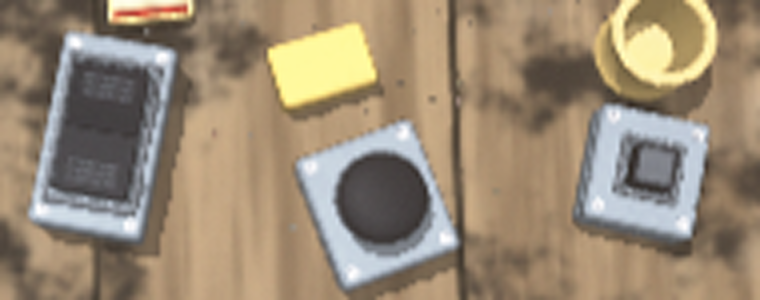

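View pics/sb.png

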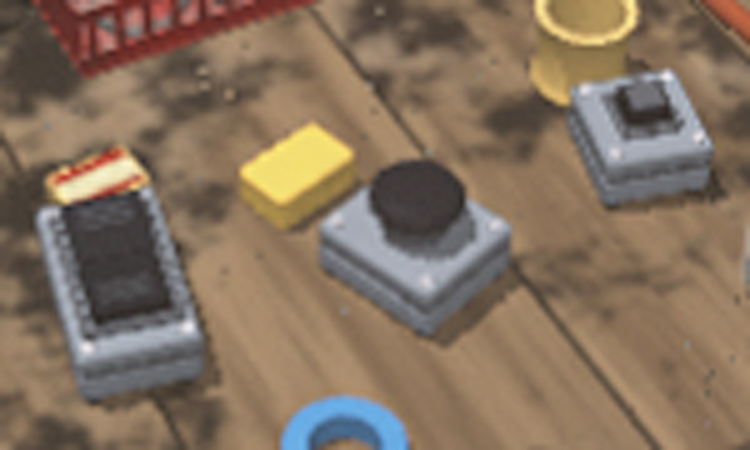

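```bash
cat > h.py <<'E'
import cv2,numpy as np
from workcell import bot
def ray(c,px):
    u=cv2.undistortPoints(np.array([[px]],float),c["K"],np.array(c["dist_coeffs"]))[0,0]
    T=c["cam_to_world"]; return T[:3,3],T[:3,:3]@np.array([u[0],u[1],1.])
def plane(c,px,z):
    o,d=ray(c,px); return o+d*(z-o[2])/d[2]
def tri(c1,p1,c2,p2):
    o1,d1=ray(c1,p1);o2,d2=ray(c2,p2)
    s=np.linalg.lstsq(np.c_[d1,-d2],o2-o1,rcond=None)[0]
    a=o1+d1*s[0];b=o2+d2*s[1]; return (a+b)/2,np.linalg.norm(a-b)
def darkblobs(c,roi,th,amin=40):
    x0,y0,x1,y1=roi; f=c["frame"]; m=(f.max(2)<th).astype(np.uint8); mm=np.zeros_like(m); mm[y0:y1,x0:x1]=m[y0:y1,x0:x1]
    cs,_=cv2.findContours(mm,cv2.RETR_EXTERNAL,cv2.CHAIN_APPROX_NONE)
    return [(cv2.contourArea(k),cv2.minAreaRect(k)) for k in cs if cv2.contourArea(k)>amin]
E
python3 - <<'E'
from h import *
T=bot.camera("top");S=bot.camera("scene")
R={"rock":((236,184,268,236),(234,195,268,240)),"palm":((300,205,342,250),(294,188,324,212)),"key":((372,198,404,234),(345,174,362,190))}
for th in (60,75,90,105):
  for k,(a,b) in R.items():
    for n,c,r in(("T",T,a),("S",S,b)):
        for A,q in darkblobs(c,r,th): print(th,k,n,A,np.round(q[0],1),np.round(q[1],1),round(q[2]), cv2.boxPoints(q).round(1).tolist() if k=="rock" else "")
for k,(a,b) in R.items():
  for n,c,r in(("T",T,a),("S",S,b)):
    x0,y0,x1,y1=r; f=c["frame"][y0:y1,x0:x1].astype(int)
    hsv=cv2.cvtColor(c["frame"][y0:y1,x0:x1],cv2.COLOR_RGB2HSV)
    cv2.imwrite(f"pics/z_{k}{n}.png",cv2.resize(c["frame"][y0-5:y1+5,x0-5:x1+5,::-1],None,fx=10,fy=10,interpolation=cv2.INTER_NEAREST))
E
python3 -c "
import cv2,numpy as np
a=cv2.imread('pics/z_rockT.png');b=cv2.imread('pics/z_rockS.png')
h=max(a.shape[0],b.shape[0])
p=lambda i:cv2.copyMakeBorder(i,0,h-i.shape[0],0,10,0)
cv2.imwrite('pics/z_rock.png',np.hstack([p(a),p(b)]))"
```

```text
75 rock T 277.5 [251.4 199.6] [18.7 17.4] 9 [[240.6999969482422, 206.60000610351562], [243.60000610351562, 189.39999389648438], [262.1000061035156, 192.5], [259.20001220703125, 209.6999969482422]]
75 rock S 287.0 [248.  211.1] [24.8 16.1] 75 [[237.0, 201.3000030517578], [252.5, 197.10000610351562], [259.0, 221.0], [243.5, 225.1999969482422]]
75 palm T 356.5 [320.5 224.5] [21. 21.] 90 
75 palm S 200.5 [308.  199.5] [15. 18.] 90 
90 rock T 576.5 [249.9 207. ] [19.2 33.2] 9 [[237.6999969482422, 221.8000030517578], [243.1999969482422, 189.0], [262.1000061035156, 192.1999969482422], [256.70001220703125, 224.89999389648438]]
90 rock S 368.0 [247.6 211.2] [24.9 18.2] 77 [[235.89999389648438, 201.1999969482422], [253.60000610351562, 197.0], [259.29998779296875, 221.1999969482422], [241.60000610351562, 225.39999389648438]]
90 palm T 362.5 [320.  224.5] [21. 22.] 90 
90 palm S 228.0 [308. 200.] [16. 18.] 90 
105 rock T 622.0 [250.4 207.1] [21.4 33.7] 11 [[236.6999969482422, 221.60000610351562], [243.0, 188.5], [264.0, 192.60000610351562], [257.70001220703125, 225.6999969482422]]
105 rock S 97.5 [255.8 234.8] [15.5 28.1] 59 [[239.8000030517578, 235.3000030517578], [264.0, 221.0], [271.8999938964844, 234.3000030517578], [247.6999969482422, 248.60000610351562]]
105 rock S 409.0 [248.3 212.2] [27.9 18.2] 74 [[235.60000610351562, 201.39999389648438], [253.10000610351562, 196.3000030517578], [261.0, 223.0], [243.5, 228.10000610351562]]
105 palm T 379.0 [320. 224.] [22. 22.] 90 
105 palm S 244.5 [308.6 200.2] [17.9 17.9] 63 
105 key S 54.0 [353.2 181.3] [10.4 11.4] 76
```

View pics/z_rock.png

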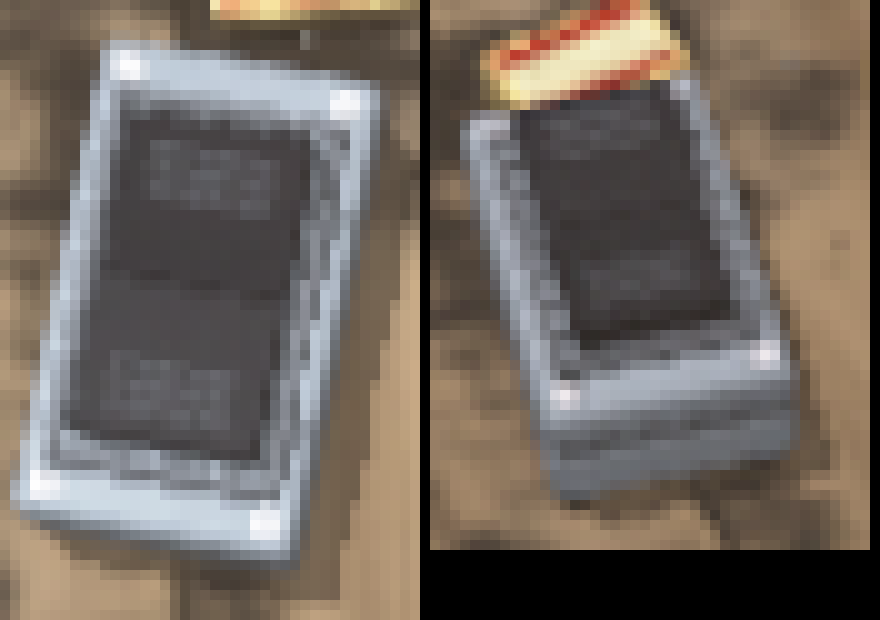

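```bash
python3 - <<'E'
from h import *
T=bot.camera("top");S=bot.camera("scene")
p=lambda n,*a:print(n,np.round(a[0],4),*a[1:])
for n,a,b in (("far L",(242.5,189.3),(237.5,200.3)),("far R",(261.3,192.5),(252.7,197.5)),("near L",(237,221.5),(243.7,224)),("near R",(256.7,224.5),(258.7,220.5)),("screw nL",(235,227),(242.1,229.2)),("screw nR",(257,230.5),(262,225.2)),
 ("palm",(320.2,224.3),(308.3,199.9))):
    q,e=tri(T,a,S,b); p(n,q,round(e,4))
W=[plane(T,x,.0405) for x in((243.3,185.3),(265.3,188.8),(257,230.5),(235,227))]
for w in W:p("scr",w)
c=np.mean(W,0);d=(W[0]+W[1]-W[2]-W[3])/2;p("centre",c);print(np.linalg.norm(d),np.linalg.norm(W[0]-W[1]),np.arctan2(d[1],d[0]))
p("palm scr",np.mean([plane(T,(225+x/4-.4,175+y/4-.4),.0405) for x,y in((310,168),(403,131),(446,237),(352,272))],0))
p("palmblob top",plane(T,(320.2,224.3),.066));p("palmblob sc",plane(S,(308.3,199.9),.066))
a=cv2.imread('pics/z_keyT.png');b=cv2.imread('pics/z_keyS.png')
h=max(a.shape[0],b.shape[0])
pp=lambda i:cv2.copyMakeBorder(i,0,h-i.shape[0],0,10,0)
cv2.imwrite('pics/z_key.png',np.hstack([pp(a),pp(b)]))
E
```

```text
far L [0.5414 0.2728 0.0654] 0.0041
far R [0.534  0.2289 0.0628] 0.0026
near L [0.4669 0.2873 0.0481] 0.004
near R [0.4607 0.2428 0.0454] 0.0012
screw nL [0.4557 0.2947 0.0416] 0.0007
screw nR [0.4463 0.2412 0.04  ] 0.0014
palm [0.4569 0.0916 0.0589] 0.0002
scr [0.5581 0.2748 0.0405]
scr [0.5486 0.2211 0.0405]
scr [0.4465 0.2418 0.0405]
scr [0.4557 0.2946 0.0405]
centre [0.5022 0.2581 0.0405]
0.10424529816629624 0.054539250346166655 -0.19512445959082725
palm scr [0.4577 0.0926 0.0405]
palmblob top [0.456  0.0925 0.066 ]
palmblob sc [0.4508 0.0952 0.066 ]
```

View pics/z_key.png

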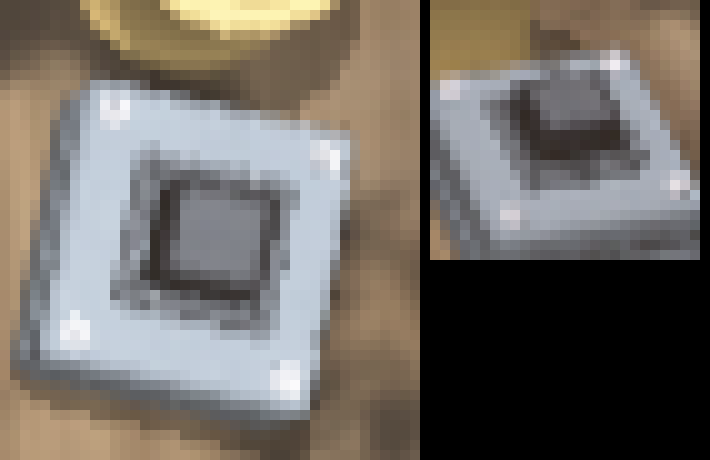

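```bash
python3 - <<'E'
from h import *
T=bot.camera("top")
W=[plane(T,(367+x/10-.5,193+y/10-.5),.0405) for x,y in((115,108),(325,155),(285,382),(75,330))]
for w in W: print(w.round(4))
c=np.mean(W,0); d=(W[0]+W[1]-W[2]-W[3])/2; print("key c",c, np.arctan2(d[1],d[0]),"keytop",plane(T,(367+21.5-.5,193+23.7-.5),.056))
for nm,p,yaws in(("rock",(.5287,.2528),(-.195,-.195+np.pi)),("key",c[:2],[np.arctan2(d[1],d[0])+k*np.pi/2 for k in range(4)]),("palm",(.457,.0926),(0,.4,-.4,np.pi,1.57,-1.57))):
  for y in yaws:
    for z in(.15,.05):
      q=bot.solve_ik([*p,z],[0,np.pi/2,y]); print(nm,round(y,2),z,None if q is None else np.round(q,2))
E
```

```text
[ 0.509  -0.053   0.0405]
[ 0.4966 -0.1037  0.0405]
[ 0.4413 -0.0903  0.0405]
[ 0.4546 -0.0401  0.0405]
key c [ 0.47538064 -0.0717804   0.0405    ] -0.23440485886257603 keytop [ 0.47448118 -0.07114127  0.056     ]
rock -0.2 0.15 [ 0.26  0.72 -1.17  1.8   0.73  1.14  0.22]
rock -0.2 0.05 [ 0.22  0.87 -1.12  1.85  0.92  1.05  0.09]
rock 2.95 0.15 [ 0.11  0.58 -0.9   1.8   0.53  1.02 -2.77]
rock 2.95 0.05 [-0.1   0.64 -0.6   1.88  0.5   0.78 -2.74]
key -0.23 0.15 [ 0.67  0.36 -0.77  2.05  0.33  0.86  1.05]
key -0.23 0.05 [ 0.54  0.51 -0.64  2.12  0.5   0.66  0.9 ]
key 1.34 0.15 [ 0.96  0.53 -1.18  2.03  0.59  0.98  2.38]
key 1.34 0.05 [-0.85  0.93  1.26  2.2  -1.15  0.99 -2.25]
key 2.91 0.15 [ 0.31  0.29 -0.34  2.07  0.13  0.81 -1.91]
key 2.91 0.05 [ 0.2   0.44 -0.22  2.14  0.17  0.57 -1.95]
key 4.48 0.15 [ 0.49  0.31 -0.54  2.06  0.22  0.82 -0.42]
key 4.48 0.05 [ 0.4   0.47 -0.46  2.13  0.36  0.61 -0.54]
palm 0 0.15 [ 0.65  0.52 -1.22  2.06  0.6   0.97  0.68]
palm 0 0.05 [ 0.42  0.6  -0.93  2.14  0.71  0.75  0.59]
palm 0.4 0.15 [ 0.62  0.49 -1.17  2.06  0.57  0.95  1.11]
palm 0.4 0.05 [ 0.46  0.63 -0.99  2.14  0.76  0.79  0.95]
palm -0.4 0.15 [ 0.62  0.49 -1.17  2.06  0.56  0.95  0.31]
palm -0.4 0.05 [ 0.4   0.58 -0.9   2.14  0.69  0.74  0.21]
palm 3.14 0.15 [ 0.26  0.32 -0.69  2.08  0.27  0.83 -2.16]
palm 3.14 0.05 [ 0.06  0.46 -0.47  2.16  0.36  0.6  -2.24]
palm 1.57 0.15 [ 0.62  0.49 -1.17  2.06  0.57  0.95  2.28]
palm 1.57 0.05 [ 0.59  0.76 -1.19  2.13  0.92  0.92  1.99]
palm -1.57 0.15 [ 0.52  0.42 -1.02  2.07  0.46  0.9  -0.76]
palm -1.57 0.05 [ 0.34  0.55 -0.82  2.14  0.63  0.71 -0.91]
```

```bash
python3 - <<'E'
from h import *
D=np.pi/2
bot.set_gripper(0.0)
R=[0,D,-.195]
bot.move_to([.5287,.2528,.16],R)
bot.movel([.5287,.2528,.08],max_speed=.12)
o=bot.observe(); print(o["t"],o["tool_pos"],o["tool_rot"],o["ft_force"],o["finger_gap"])
for n in("scene","top"):cv2.imwrite(f"pics/{n}1.png",cv2.resize(bot.camera(n)["frame"][150:290,180:420,::-1],None,fx=3,fy=3,interpolation=cv2.INTER_CUBIC))
E
```

```text
5.3 [0.52892876 0.25337015 0.08051246] [1.14501721 1.56984436 0.95028059] [0.30124406 0.65358371 1.10502926] -0.0001579205308104413
```

```bash
python3 -c "
import cv2,numpy as np
cv2.imwrite('pics/b1.png',cv2.resize(np.vstack([cv2.imread('pics/scene1.png'),cv2.imread('pics/top1.png')]),None,fx=.7,fy=.7))"
```

```text
(no output)
```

View pics/b1.png

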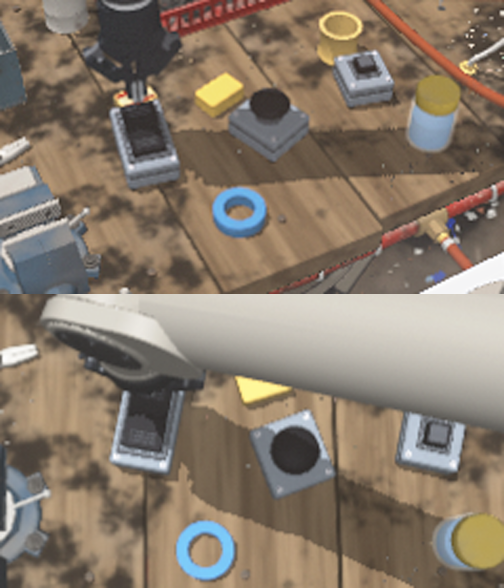

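The fingers hang centred over the far, raised half (around (137,100) in the scene panel). I'll press now.

```bash
python3 - <<'E'
from h import *
for z,g in((.062,6),(.0485,16)):
    h=bot.movel([.5287,.2528,z],max_speed=.03,guard=g)
    o=bot.observe(); print(h,o["t"],o["tool_pos"],o["ft_force"])
bot.wait(.3);o=bot.observe(); print(o["tool_pos"],o["ft_force"])
bot.movel([.5287,.2528,.15],max_speed=.15)
bot.move_to([.475,-.0715,.16],[0,np.pi/2,-.234])
o=bot.observe(); print(o["t"],o["tool_pos"],o["ft_force"])
cv2.imwrite("pics/scene2.png",cv2.resize(bot.camera("scene")["frame"][170:260,200:380,::-1],None,fx=4,fy=4,interpolation=cv2.INTER_CUBIC))
E
```

```text
False 6.15 [0.5284825  0.2528686  0.06188677] [0.46585774 0.81293946 0.31846194]
True 6.5583 [0.52995685 0.25304185 0.05205967] [-2.30636477 -2.47381001  9.4658549 ]
[0.52994229 0.25300413 0.05206081] [-1.38078752 -1.4875823  11.1002072 ]
8.9167 [ 0.47542091 -0.07036922  0.16011033] [1.1019008  0.39551487 0.88489887]
```

View pics/scene2.png

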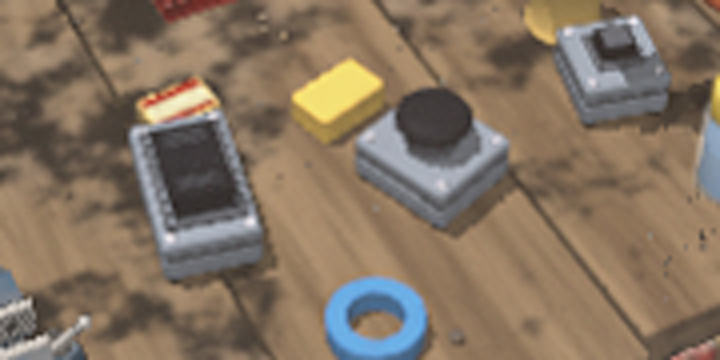

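The rocker's far bezel now shows and its near half stands up; the tip stopped at z = 52.06 mm with 11 N, matching the stop. Key next.

```bash
python3 - <<'E'
from h import *
bot.movel([.475,-.0715,.07],max_speed=.12)
o=bot.observe(); print(o["t"],o["tool_pos"],o["ft_force"])
h=bot.movel([.475,-.0715,.0445],max_speed=.03,guard=18)
o=bot.observe(); print(h,o["t"],o["tool_pos"],o["ft_force"])
bot.wait(.3);o=bot.observe(); print(o["tool_pos"],o["ft_force"])
bot.movel([.475,-.0715,.15],max_speed=.15)
bot.move_to([.457,.0926,.15],[0,np.pi/2,0])
o=bot.observe(); print(o["t"],o["tool_pos"],o["ft_force"])
for n,(y,x) in(("scene",(160,220)),("top",(180,230))):cv2.imwrite(f"pics/{n}3.png",cv2.resize(bot.camera(n)["frame"][y:y+90,x:x+190,::-1],None,fx=4,fy=4,interpolation=cv2.INTER_CUBIC))
E
python3 -c "
import cv2,numpy as np
cv2.imwrite('pics/b3.png',cv2.resize(np.vstack([cv2.imread('pics/scene3.png'),cv2.imread('pics/top3.png')]),None,fx=.8,fy=.8))"
```

```text
9.8667 [ 0.47549953 -0.07120368  0.07049322] [0.49648136 0.69863867 0.57216924]
True 10.5917 [ 0.475141   -0.07162301  0.04790279] [-3.90575065 -1.83234985 11.53265314]
[ 0.47511006 -0.07165235  0.04789617] [-2.14523596 -0.70350144 10.83365633]
12.425 [0.45664824 0.09241856 0.14926224] [ 0.59922228  0.28093302 -0.52335776]
```

View pics/b3.png

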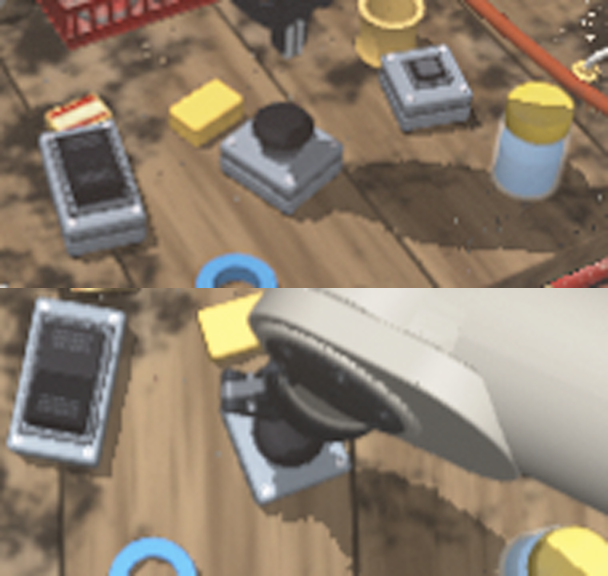

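The key now sits flush with its bezel (tip stopped at 47.9 mm with 11 N), and the boxes are unmoved. Now the palm button.

```bash
python3 - <<'E'
from h import *
bot.movel([.457,.0926,.08],max_speed=.12)
h=bot.movel([.457,.0926,.058],max_speed=.03,guard=22)
o=bot.observe(); print(h,o["t"],o["tool_pos"],o["ft_force"])
bot.wait(1);o=bot.observe(); print(o["tool_pos"],o["ft_force"])
for n,(y,x) in(("scene",(160,220)),("top",(180,230))):cv2.imwrite(f"pics/{n}4.png",cv2.resize(bot.camera(n)["frame"][y:y+90,x:x+190,::-1],None,fx=4,fy=4,interpolation=cv2.INTER_CUBIC))
E
```

```text
True 13.875 [0.45750912 0.0926324  0.06218805] [-2.79680009 -2.92085995 13.57906644]
[0.45754727 0.09263065 0.06218252] [-3.85540149 -2.04400649 13.84184261]
```

View pics/scene4.png

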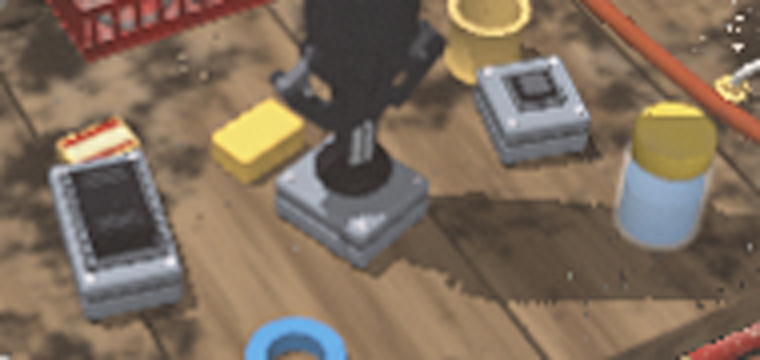

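The palm button is held down: tip steady at 62.2 mm with 13.8 N, against 7.2 N needed to hold. Handing in.

```bash
python3 - <<'E'
from workcell import bot
print(bot.finish_job())
o=bot.observe();print(o["t"],o["tool_pos"],o["ft_force"])
E
```

```text
the job is handed in; nothing more can be done
None
the job is handed in; nothing more can be done
```

I ran the light-up in the order asked, with closed fingers only, and handed the job in with the palm button still held down. That was at about 15 s of the 40 s allowed; no verdict was reported.

| Step | Expected height, fully pressed | Tip height reached | Push force | Picture check |
|---|---|---|---|---|
| Rocker (raised far half) | 52 mm | 52.06 mm | about 11 N | Tipped over, near half standing up |
| Square key | 48 mm | 47.9 mm | about 11 N | In, and stayed in |
| Palm button | 62 mm | 62.2 mm, steady over 1 s | 13.8 N (7.2 N needed) | Down, under the fingers |

- **Scene:** by eye in the pictures, no switch box or other object had moved. I did not measure their positions again afterwards.
- **Disagreements:** the measured points were within a few millimetres of the sizes and heights given. The palm button centre differed by up to 6 mm between the two cameras. I used the centre from the box's corner screws, which agreed with the top view.

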